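Hang the pencil block on the two-pin stand

TASK

The wooden pencil block stands sunk in its snug storage case with only its two-eared plate showing. Lift it out by the ear plate and stand it upright on the open desk and let go, then take it again round its body and hang it with both ear holes over the two pins of the upright stand, pushed fully home against the board, and let go. Leave the other things on the desk where they are.

Things in the scene. Friction and masses are not known exactly. Their poses are not given: they have to be found in the camera images.
- block_mid (a point): Centre of the body of the pencil block (loose, wood, 0.18 to 0.35 kg): body 76 (x) x 62 (y) x 80 (z) mm, four pencil bores in its top, flat sides; this point is 40 mm above its underside. Axes: z up, +x to its back. It stands by itself on its underside. A 6 mm plate on its back (x = +38 to +44 mm) carries the ear bar. Hanging, the plate lies against the board, the body in front
- ear_mid (a point): Centre of the ear bar of the block: 110 (y) x 34 (z) x 6 (x, thickness) mm, 41 mm behind block_mid (+x) and 74 mm above it, so 97 to 131 mm above the underside; axes as block_mid. Below it the plate is 62 mm wide. The bar can be pinched across its 6 mm thickness
- hole_left (a point): Centre of the left ear hole on the plate's rear face: 44 mm behind (+x), 42 mm left of (+y) and 74 mm above block_mid. The hole is 10 mm wide, straight through the plate along x, 1 mm chamfer at the rear; axes as block_mid
- hole_right (a point): The same for the right ear hole (42 mm to the right, -y); the holes are 84 mm apart
- case: Open-topped wooden storage case, fixed, outside 98 (x) x 78 (y) x 98 mm tall, walls and floor 6 mm; origin at the centre of its underside. The block stands in it facing the same way, 2 mm clear each side; the ear bar begins 5 mm above the rim, the body's top lies 12 mm below the rim. Draw the block straight up, 92 mm to clear the rim
- stand: Upright wooden board on a foot, fixed. Origin on the desk below the board's front face; -x is the way the front face looks (towards the robot), +y to the left, z up. Board 230 mm wide, 18 mm thick, top at 212 mm; foot 250 mm wide from x = -10 to +100 mm, 14 mm thick. Two steel pins stand out from the front face
- pin_left (a point): Where the left pin's axis meets the board's front face: 42 mm left of the stand's origin (+y), 190 mm above the desk; axes as the stand. Each pin is 7 mm thick with a round tip, reaches 20 mm out from the face towards -x and rises 10 degrees towards its tip
- pin_right (a point): The same for the right pin (42 mm to the right, -y); the pins are 84 mm apart
- hourglass: Bystander, loose: glass sand timer, yellow foot, 61 mm wide, 159 mm tall; origin at the centre of its underside. Not to be moved
- candle: Bystander, loose: pillar candle, 57 mm wide, 114 mm tall; origin at the centre of its underside. Not to be moved
- pin_tin: Bystander, loose: round brass pin tin, 47 mm wide, 34 mm tall; origin at the centre of its underside. Not to be moved
- eraser: Bystander, loose: eraser in a card sleeve, 20 x 44 x 12 mm; origin at the centre of its underside. Not to be moved
- tea_light: Bystander, loose: tea light, 38 mm wide, 15 mm tall; origin at the centre of its underside. Not to be moved
There are look-alikes about, which are no part of the job. Leave any purple or turquoise look-alike of the case alone.

How it is judged:
By the outcome, as a careful person would: the job done as asked, in the order asked, and still so for the second after the job is handed in, with the robot touching nothing.
It also fails if it takes over 72 s, if anything falls off the work surface, if the arm or the gripper's body presses on something with over 40 N, if the wrist force passes 120 N, or if a joint passes its speed limit or range.

ROBOT

A 6-joint arm with a two-finger parallel gripper is mounted at the origin on a cart in front of the work surface, level with it; the furniture and walls round the work are solid. World frame = base frame: x ahead of the robot, y to its left, z up, the work surface at z = 0. Lengths are in mm, angles in rad, forces in N, time in s.
With the tool pointing down it reaches from about 250 to 850 mm from the base axis. Payload 12.5 kg.
Tool frame: the origin (TCP) lies midway between the tips of the shut fingers; the grasp point (between the pads) lies manip.grip_depth behind it (manip.grip_depth is the distance from the TCP to the grasp point, in mm); z points along the fingers, y is the line along which they close (so a half turn about z gives the same grasp; the last joint's range is limited). The gripper opens to 93 mm and grips with 3 to 60 N. Pads are 15 mm wide; open, the fingers measure 128 mm over their backs; the gripper's body (75 mm by 188 mm) begins 65 mm behind the grasp point.
Start: joints at [-1.254, 0.351, 1.652, -0, 1.139, -0.085], TCP at [215.109, -506.174, 218.633] pointing down, gripper open.
Joint ranges: [-2.75, 2.75], [-0.79, 2.1], [0.01, 2.65], [-1.57, 4.71], [0.07, 3.14], [-2.87, 2.87]. Speed limits (rad/s): [2.22, 2.22, 2.79, 3.14, 3.14, 3.14].

INTERFACE

Orientations are given as a unit quaternion [x, y, z, w].
In Python, from rig import observe, get_image, finish_job, manip gives the robot as it stands.
- The arm moves only by the shell command python3 -m creep 'ROWS' [OPENING] [FORCE]. ROWS is text: rows parted by semicolons, each of 4 numbers parted by spaces: the shift along the tool's x, y, z in m, then the turn about the tool's z in degrees. In form: dx dy dz turn; .... A call has 1 to 20 rows; each row is the pose to reach, as a shift and turn from the pose commanded when the call began, along the tool's axes at that moment; what a row does not reach only later rows make up. A row lasts 1/12 s, in which the tool goes at most 41.7 mm and 7.16 degrees, less where a joint would pass 70% of its speed; a pose out of reach is approached as far as the arm can. A call with a gripper value outside its range is refused whole. OPENING is the opening, from 0 (shut) to 1 (fully open), set as the call begins (- or left out, the last holds). The fingers move at their own pace and stop on an object; FORCE is the grip in N (left out, the last holds). Time passes only in rows, so rows that repeat a pose let the fingers close. It gives the time, the measured TCP pose, the force, the opening and the grip force at its end, in the units of the state.
- observe(): the state, without advancing time (a new reading comes with each control period).
- get_image(name): name is "side" or "top" or "wrist"; returns a dict with "frame" (400x640x3 uint8, red, green, blue), "depth" (400x640 float32, mm along the optical axis (not along the pixel's ray), 0 where there is no reading), "vertical_fov" (degrees; the focal length in pixels is half the picture's height over the tangent of half this angle, whatever the lens; pixels are square), "cx", "cy" (the principal point, pixels), "origin" and "orientation" of the camera in the world; the wrist camera has in their place "T_tool_cam" (4x4, takes a point from camera to tool coordinates, whose origin is the TCP and whose axes are the flange's). Camera axes: x right, y up, looking along -z (the intrinsics and any distortion apply to the point x, -y, -z); pixel columns grow to the right and rows downward; lengths in mm; the calibration is good to about 2 mm. The wrist camera is an equidistant fisheye: a pixel r from the principal point sees the ray r / f radians off the axis. A picture is of the moment at which its call begins: read the wrist's pose just before it.
- finish_job(): hands the job in; it is judged then, once.
The state is a dict: "time": time; "joint_positions": joint angles; "dq": joint speeds; "joint_efforts": joint torques, N m; "tcp_pos": TCP position; "orientation": TCP orientation; "contact_force": force on the tool from outside, world axes, zero at the start; "wrist_torque": the same for the moment, N m; "finger_gap": finger opening in mm; "finger_force": force on a finger pad.
Only numpy, scipy, OpenCV 4.12 (cv2) and the standard library are available. Lean on these libraries where they do the work, as an engineer would, in place of code of your own. Each camera call takes 0.05 s, during which the arm holds its last target. There are 200 camera calls.

## Working session

There is one attempt and no reset: what is moved stays moved. The work goes in short steps, Python scripts to look and compute and a shell command to move; the robot and the scene stay as the last step left them, time stands still between calls to the robot, and variables do not carry over. Pictures are saved under pics/ and viewed, at most 13 in all, crops included, and the job is handed in when it is done.

```bash
mkdir -p pics; cat > h.py <<'E'
import numpy as np, cv2
from scipy.spatial.transform import Rotation as R
from rig import observe, get_image, manip
def cam(n):
    s=observe(); im=get_image(n); im['s']=s; im['n']=n
    if n=='wrist':
        T=np.eye(4);T[:3,:3]=R.from_quat(s['orientation']).as_matrix();T[:3,3]=s['tcp_pos'];im['T']=T@np.array(im['T_tool_cam'])
    else:
        T=np.eye(4);T[:3,:3]=R.from_quat(im['orientation']).as_matrix();T[:3,3]=im['origin'];im['T']=T
    return im
def pts(im):
    h,w=im['depth'].shape; f=h/2/np.tan(np.radians(im['vertical_fov'])/2)
    v,u=np.mgrid[:h,:w]; x=(u-im['cx'])/f; y=(v-im['cy'])/f
    if im['n']=='wrist':
        r=np.hypot(x,y)+1e-9; k=np.tan(np.minimum(r,1.5))/r; x=x*k;y=y*k
    d=im['depth']; P=np.stack([x*d,-y*d,-d],-1)@im['T'][:3,:3].T+im['T'][:3,3]
    P[d==0]=np.nan
    return P
def save(im,name): cv2.imwrite('pics/'+name,im['frame'][:,:,::-1])
E
python3 - <<'E'
from h import *
import pickle
print(manip, observe())
for n in ['top','side']:
    im=cam(n); save(im,n+'0.png'); np.save(n+'P.npy',pts(im)); print(n,im['origin'],im['vertical_fov'],[k for k in im if k not in('frame','depth')])
    np.save(n+'F.npy',im['frame'])
E
```

```text
<Robot object at 0x7f3dd0270050> {'time': 0.0, 'joint_positions': array([-1.25359460e+00,  3.51228166e-01,  1.65238938e+00,  2.93229174e-05,
        1.13908651e+00, -8.45635077e-02]), 'dq': array([-6.66792609e-04, -1.62921196e-03,  7.53399296e-04, -2.99160822e-04,
        1.57028555e-05,  9.82545574e-04]), 'joint_efforts': array([ 6.25215653e-04, -4.97323680e+01, -2.85256559e+01,  6.99484907e-02,
        2.56460882e-02, -1.23783248e-04]), 'tcp_pos': array([ 215.02156239, -505.87544123,  218.11903616]), 'orientation': array([ 9.79891921e-01,  1.99528230e-01, -5.12705285e-05, -5.53494928e-04]), 'contact_force': array([ 0.10000142,  0.59961117, -0.06526434]), 'wrist_torque': array([ 0.04314753, -0.00663125,  0.02350323]), 'finger_force': 0.0, 'finger_gap': 93.12983819184608}
top [ 456.59209092    8.10000855 1397.75121892] 54.7125331368222 ['vertical_fov', 'cx', 'cy', 'origin', 'orientation', 's', 'n', 'T']
side [504.10081623 929.46879126 810.01793119] 56.75500329510707 ['vertical_fov', 'cx', 'cy', 'origin', 'orientation', 's', 'n', 'T']
```

View pics/top0.png

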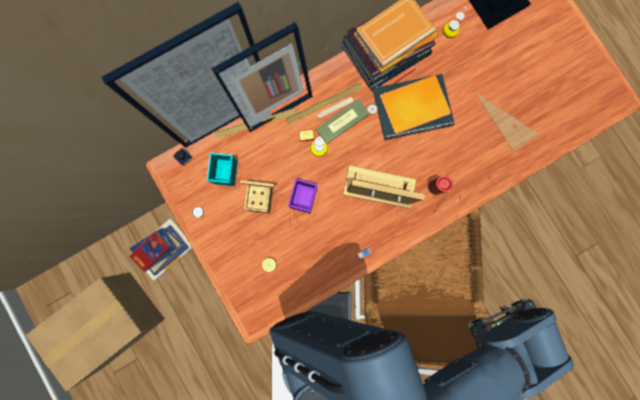

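View pics/side0.png

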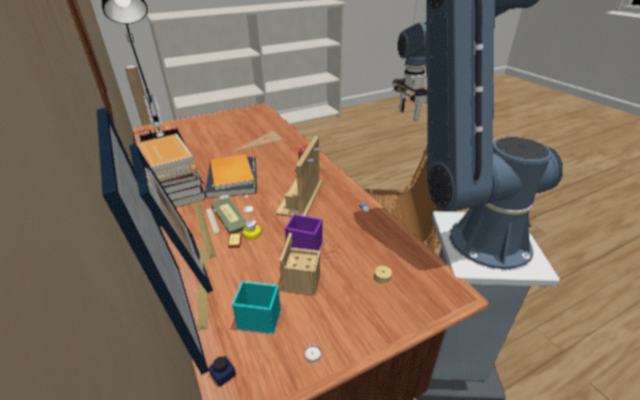

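Case candidates in top view: turquoise (222,169), purple (303,195), and plain wood at (258,195). The wooden one fits because it holds the four-bore block and its ear bar. The stand is at (383,187), the candle at (443,184), the tin at (268,265), the eraser at (364,254) and the tea light at (198,212). I'll confirm with a crop and measure.

```bash
python3 - <<'E'
from h import *
F=np.load('topF.npy');P=np.load('topP.npy');G=np.load('sideF.npy');Q=np.load('sideP.npy')
a=cv2.resize(F[150:250,180:440],None,fx=3,fy=3,interpolation=cv2.INTER_CUBIC)
b=cv2.resize(G[130:310,230:390],None,fx=1.6,fy=1.6,interpolation=cv2.INTER_CUBIC)
c=np.zeros((600,780,3),np.uint8);c[:300]=a;c[300:588,:256]=b
cv2.imwrite('pics/crop1.png',c[:,:,::-1])
for (u,v) in [(258,195),(222,169),(303,195),(383,187),(443,184),(268,265),(364,254),(198,212),(319,147),(240,230)]: print(u,v,P[v,u].round())
A=P[150:250,180:440].reshape(-1,3);B=Q[130:310,230:390].reshape(-1,3)
def rect(pp,n):
    pp=pp[~np.isnan(pp).any(1)]; (c,s,ang)=cv2.minAreaRect(pp[:,:2].astype(np.float32)); print(n,len(pp),np.round(c,1),np.round(s,1),round(ang,2),'med',np.median(pp,0).round(1),'zmax',pp[:,2].max().round(1))
c0=P[195,258]
for n,X in(('top',A),('side',B)):
    near=np.hypot(*(X[:,:2]-c0[:2]).T)<75
    rect(X[near&(X[:,2]>118)],n+' bar'); rect(X[near&(X[:,2]>70)&(X[:,2]<112)],n+' rim')
    s0=P[187,383]; near=np.hypot(*(X[:,:2]-s0[:2]).T)<170
    rect(X[near&(X[:,2]>203)],n+' boardtop'); rect(X[near&(X[:,2]>140)],n+' board')
    rect(X[near&(X[:,2]>8)&(X[:,2]<20)],n+' foot')
E
```

```text
258 195 [601. 196.  86.]
222 169 [706. 339.   4.]
303 195 [608.  45.   3.]
383 187 [ 608. -208.  214.]
443 184 [ 631. -434.   97.]
268 265 [360. 169.  28.]
364 254 [ 394. -170.   11.]
198 212 [551. 424.   3.]
319 147 [773. -14.  52.]
240 230 [484. 273.  -1.]
top bar 82 [633.  194.9] [108.9   7.1] 82.35 med [632.2 192.8 134.6] zmax 140.2
top rim 602 [595.6 200.8] [94.4 98.3] 82.48 med [591.1 200.3  85.9] zmax 110.9
top boardtop 443 [ 599.8 -221.6] [229.   19.4] 77.37 med [ 598.7 -220.6  211.1] zmax 219.7
top board 671 [ 590.9 -219.4] [229.4  38.1] 77.13 med [ 595.5 -220.2  209.5] zmax 219.7
top foot 1035 [ 642.2 -235.6] [265.6 243.8] 47.48 med [ 657.  -226.6   13.4] zmax 19.9
side bar 132 [634.6 197. ] [112.1   7.2] 82.76 med [634.  201.2 135.1] zmax 139.5
side rim 936 [593.2 211.4] [104.4  97.7] 74.53 med [593.5 208.   86.4] zmax 111.9
side boardtop 197 [ 601.1 -220.7] [229.8  18.2] 77.73 med [ 602.4 -203.5  210.9] zmax 214.0
side board 569 [ 592.4 -216.8] [233.7  37. ] 77.84 med [ 602.4 -180.4  191.5] zmax 214.0
side foot 409 [ 635.9 -228.2] [253.8 110.1] 77.95 med [ 660.4 -165.4   13.3] zmax 20.0
```

View pics/crop1.png

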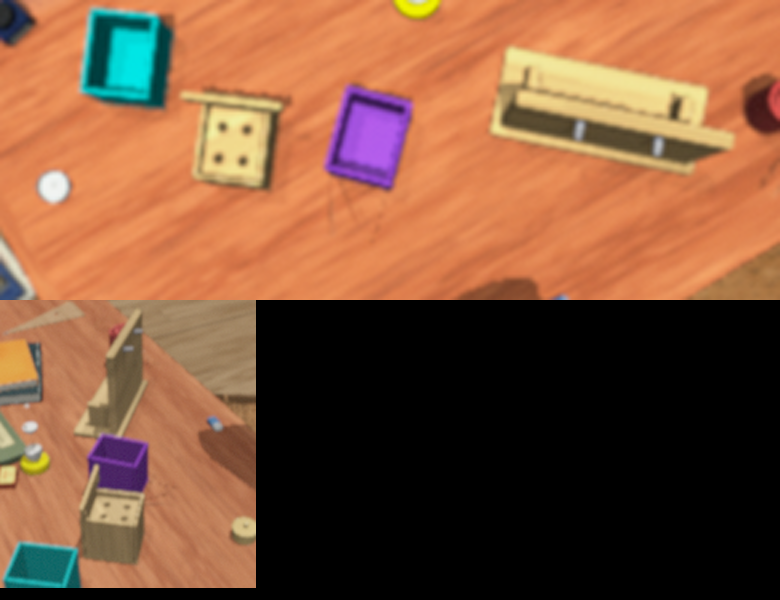

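The crop shows the plain wooden case with the four-bore block (crop 235,145) and its ear bar (crop 235,98), and both stand pins (crop 580,130 and 658,146). The ear bar's top is about z 136, matching 137. The board is 229 mm wide with its top at 211. I'll go above the block.

```bash
cat >> h.py <<'E'
def ang():
    m=R.from_quat(observe()['orientation']).as_matrix(); return np.degrees(np.arctan2(m[1,0],m[0,0]))
def rel(p,a):
    s=observe(); m=R.from_quat(s['orientation']).as_matrix(); a0=ang()
    d=(np.array(p)-s['tcp_pos'])@m; t=-((a-a0+180)%360-180)
    print('rel m',(d/1000).round(4),'turn',round(t,2),'tcp',s['tcp_pos'].round(1),'ang',round(a0,2),'t',round(s['time'],2),'F',s['contact_force'].round(1),'gap',round(s['finger_gap'],1))
E
python3 - <<'E'
from h import *
print(manip.grip_depth, [k for k in dir(manip) if k[0]!='_'])
print(np.round(get_image('wrist')['T_tool_cam'],2))
rel([633.8,196,260],82.4)
E
```

```text
18.8 ['IKError', 'grip_depth']
[[   0.      0.96    0.26   72.1 ]
 [   1.     -0.     -0.      0.52]
 [  -0.      0.26   -0.96 -167.37]
 [   0.      0.      0.      1.  ]]
rel m [ 0.6599 -0.4823 -0.0413] turn -59.38 tcp [ 215.  -506.   218.3] ang 23.02 t 0.15 F [ 0.6 -0.3 -0.5] gap 93.1
```

```bash
python3 -m creep '0 0 -0.04 0;0.66 -0.482 -0.041 -59.4;0.66 -0.482 -0.041 -59.4;0.66 -0.482 -0.041 -59.4;0.66 -0.482 -0.041 -59.4;0.66 -0.482 -0.041 -59.4;0.66 -0.482 -0.041 -59.4;0.66 -0.482 -0.041 -59.4;0.66 -0.482 -0.041 -59.4;0.66 -0.482 -0.041 -59.4;0.66 -0.482 -0.041 -59.4;0.66 -0.482 -0.041 -59.4;0.66 -0.482 -0.041 -59.4;0.66 -0.482 -0.041 -59.4;0.66 -0.482 -0.041 -59.4;0.66 -0.482 -0.041 -59.4;0.66 -0.482 -0.041 -59.4;0.66 -0.482 -0.041 -59.4;0.66 -0.482 -0.041 -59.4;0.66 -0.482 -0.041 -59.4' 1
python3 - <<'E'
from h import *
rel([633.8,196,240],82.4)
E
```

```text
time: 1.82
tcp_pos: [621.5, 175.7, 259.3]
orientation: [0.752, 0.659, -0.0, -0.0]
contact_force: [-0.0, -0.8, -0.9]
finger_gap: 92.9
finger_force: 0.0
rel m [0.0218 0.0096 0.0193] turn 0.04 tcp [621.5 175.7 259.3] ang 82.44 t 1.82 F [-0.  -0.8 -0.9] gap 92.9
```

```bash
python3 -m creep '0.022 0.01 0.02 0;0.022 0.01 0.02 0;0.022 0.01 0.02 0;0.022 0.01 0.02 0' >/dev/null
python3 - <<'E'
from h import *
rel([633.8,196,240],82.4)
im=cam('wrist'); save(im,'w1.png'); P=pts(im); X=P.reshape(-1,3); X=X[~np.isnan(X).any(1)]
n=np.hypot(X[:,0]-600,X[:,1]-200)<90
b=X[n&(X[:,2]>115)&(X[:,2]<150)]
print(len(b),cv2.minAreaRect(b[:,:2].astype(np.float32)),np.percentile(b,[2,50,98],axis=0).round(1))
E
```

```text
rel m [ 0.0025 -0.     -0.0004] turn 0.01 tcp [633.5 193.5 239.6] ang 82.41 t 2.15 F [ 0.9 -0.2 -0.3] gap 92.8
804 ((634.272216796875, 194.8592529296875), (110.0399169921875, 5.726502895355225), 82.65357971191406) [[626.  142.6 136.9]
 [634.6 196.4 138.3]
 [642.1 248.3 139.6]]
```

View pics/w1.png

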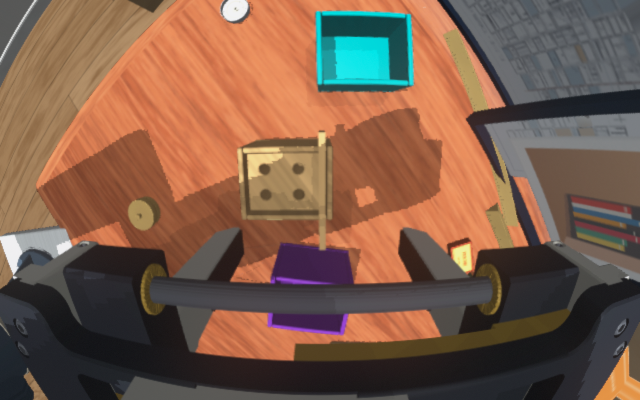

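Wrist view: the bar is vertical at col 322, rows 130–250. It measures 110 × 5.7 mm, top z 138, in agreement with the block's dimensions. Next I'll check clearance for the gripper and work out the descent.

```bash
python3 - <<'E'
from h import *
c=np.array([634.2,195.1]);a=np.radians(82.6);ex=np.array([np.cos(a),np.sin(a)]);ey=np.array([ex[1],-ex[0]])
for f in('topP.npy','sideP.npy'):
    X=np.load(f).reshape(-1,3);X=X[~np.isnan(X).any(1)];d=X[:,:2]-c
    m=(abs(d@ex)<100)&(abs(d@ey)<170)&(X[:,2]>145); print(f,m.sum(), (d[m]@ey).min() if m.any() else '', X[m].round()[:3])
rel([634.2,195.1,106],82.6)
E
```

```text
topP.npy 0  []
sideP.npy 0  []
rel m [0.002  0.0002 0.1343] turn -0.22 tcp [633.6 193.2 240.3] ang 82.38 t 2.2 F [0.4 0.1 0.5] gap 93.3
```

```bash
python3 -m creep '0.002 0 0.04 -0.2;0.002 0 0.08 -0.2;0.002 0 0.11 -0.2;0.002 0 0.125 -0.2;0.002 0 0.134 -0.2;0.002 0 0.134 -0.2;0.002 0 0.134 -0.2'
python3 -m creep '0 0 0 0;0 0 0 0;0 0 0 0;0 0 0 0;0 0 0 0;0 0 0 0;0 0 0 0;0 0 0 0;0 0 0 0;0 0 0 0;0 0 0 0;0 0 0 0' 0 45
```

```text
time: 2.78
tcp_pos: [634.6, 195.6, 107.1]
orientation: [0.751, 0.66, 0.001, 0.0]
contact_force: [-0.0, 1.2, 0.3]
finger_gap: 92.8
finger_force: 0.0
time: 3.78
tcp_pos: [634.0, 196.0, 105.6]
orientation: [0.751, 0.66, -0.0, -0.0]
contact_force: [0.4, -1.2, -0.1]
finger_gap: 17.6
finger_force: 0.0
```

```bash
python3 -m creep '0 0 0 0;0 0 0 0;0 0 0 0;0 0 0 0;0 0 0 0;0 0 0 0'
python3 -m creep '0 0 -0.004 0;0 0 -0.01 0;0 0 -0.018 0;0 0 -0.026 0;0 0 -0.034 0'
```

```text
time: 4.28
tcp_pos: [633.8, 196.0, 105.4]
orientation: [0.751, 0.66, -0.0, -0.0]
contact_force: [0.6, 0.1, -2.7]
finger_gap: 5.7
finger_force: 45.0
time: 4.7
tcp_pos: [634.2, 196.1, 140.9]
orientation: [0.751, 0.66, 0.0, 0.0]
contact_force: [1.2, 0.8, -2.4]
finger_gap: 5.8
finger_force: 45.0
```

```bash
python3 -m creep '0 0 -0.02 0;0 0 -0.04 0;0 0 -0.065 0;0 0 -0.09 0;0 0 -0.09 0;0 0 -0.09 0'
python3 - <<'E'
from h import *
rel([470,20,230],77.5)
E
```

```text
time: 5.2
tcp_pos: [634.5, 196.1, 231.0]
orientation: [0.751, 0.66, 0.001, 0.001]
contact_force: [0.6, -0.3, -3.7]
finger_gap: 6.3
finger_force: 45.0
rel m [-0.1958 -0.1405  0.0005] turn 5.12 tcp [634.5 196.1 231. ] ang 82.62 t 5.2 F [ 0.6 -0.3 -3.7] gap 6.3
```

```bash
python3 -m creep '-0.01 -0.007 0 0.3;-0.03 -0.021 0 1;-0.055 -0.04 0 2;-0.08 -0.058 0 3;-0.105 -0.076 0 3.5;-0.13 -0.094 0 4;-0.155 -0.112 0 4.5;-0.175 -0.126 0 5;-0.19 -0.136 0 5.1;-0.196 -0.14 0 5.1;-0.196 -0.14 0 5.1'
python3 -m creep '0 0 0.02 0;0 0 0.05 0;0 0 0.08 0;0 0 0.1 0;0 0 0.114 0;0 0 0.12 0;0 0 0.124 0;0 0 0.124 0;0 0 0.124 0'
python3 - <<'E'
from h import *
im=cam('side'); P=pts(im); X=P.reshape(-1,3); 
d=X-np.array([470,20,0]); n=(abs(d[:,1])<60)&(X[:,0]<462)&(X[:,0]>370)
Y=X[n&(X[:,2]<75)]; 
c=cv2.resize(im['frame'][180:330,230:430],None,fx=3,fy=3); cv2.imwrite('pics/pl.png',c[:,:,::-1])
rel([470,20,99.5],77.5)
E
```

```text
time: 6.12
tcp_pos: [469.0, 19.0, 228.8]
orientation: [0.78, 0.626, -0.001, -0.0]
contact_force: [-0.3, 0.4, -2.7]
finger_gap: 5.5
finger_force: 45.0
time: 6.87
tcp_pos: [470.6, 19.8, 106.1]
orientation: [0.78, 0.626, 0.0, 0.0]
contact_force: [-0.2, -0.1, -3.0]
finger_gap: 5.6
finger_force: 45.0
rel m [ 0.0001 -0.0007  0.0068] turn 0.03 tcp [470.6  19.8 106.3] ang 77.53 t 6.92 F [-0.6  0.1 -2.4] gap 5.9
```

View pics/pl.png

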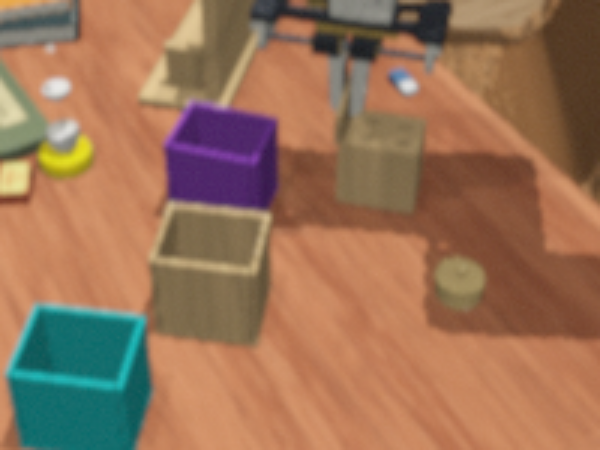

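The block hangs upright over clear desk (crop 380,160) and the case is empty. I'll lower it gently to contact.

```bash
python3 -m creep '0 0 0.002 0;0 0 0.004 0;0 0 0.005 0;0 0 0.006 0;0 0 0.006 0'
python3 -m creep '0 0 0.0005 0;0 0 0.001 0;0 0 0.001 0'
```

```text
time: 7.33
tcp_pos: [469.9, 19.6, 99.5]
orientation: [0.78, 0.626, -0.0, -0.0]
contact_force: [-0.8, 0.3, -3.0]
finger_gap: 5.7
finger_force: 45.0
time: 7.58
tcp_pos: [470.2, 19.6, 99.2]
orientation: [0.78, 0.626, 0.0, 0.0]
contact_force: [-2.2, -0.3, 5.5]
finger_gap: 5.5
finger_force: 45.0
```

```bash
python3 -m creep '0 0 -0.0005 0;0 0 -0.0005 0;0 0 -0.0005 0;0 0 -0.0005 0;0 0 -0.0005 0;0 0 -0.0005 0;0 0 -0.0005 0' 0.4
python3 -m creep '0 0 -0.01 0;0 0 -0.03 0;0 0 -0.06 0;0 0 -0.1 0;0 0 -0.14 0;0 0 -0.16 0;0 0 -0.16 0;0 0 -0.16 0' 1
python3 - <<'E'
from h import *
for n in('wrist','top','side'):
    im=cam(n); P=pts(im); X=P.reshape(-1,3); X=X[~np.isnan(X).any(1)]
    d=np.hypot(X[:,0]-450,X[:,1]-20)<100
    for lo,hi in((118,138),(72,88)):
        b=X[d&(X[:,2]>lo)&(X[:,2]<hi)]
        if len(b)>10: print(n,lo,len(b),cv2.minAreaRect(b[:,:2].astype(np.float32)),np.percentile(b[:,2],[5,50,95]).round(1))
rel([430,20,230],-12.5)
E
```

```text
time: 8.17
tcp_pos: [470.0, 19.6, 99.1]
orientation: [0.78, 0.626, -0.0, -0.0]
contact_force: [-0.9, 0.2, -0.4]
finger_gap: 37.0
finger_force: 0.0
time: 8.83
tcp_pos: [470.2, 19.6, 260.3]
orientation: [0.78, 0.626, 0.001, 0.001]
contact_force: [0.5, 0.9, -1.3]
finger_gap: 85.7
finger_force: 0.0
wrist 118 650 ((469.8211975097656, 18.304298400878906), (110.67475128173828, 5.191198825836182), 77.4165267944336) [131.1 132.3 133.4]
wrist 72 3339 ((466.227783203125, 21.469898223876953), (67.19189453125, 153.4318084716797), 81.34773254394531) [78.3 81.2 82.4]
side 118 74 ((470.14166259765625, 21.54201889038086), (110.00184631347656, 6.867074966430664), 77.35053253173828) [118.9 129.2 132.1]
side 72 370 ((466.48974609375, 21.042713165283203), (67.0082778930664, 150.90151977539062), 78.46270751953125) [73.8 79.2 81.9]
rel m [-0.0081 -0.0384  0.0281] turn 90.02 tcp [469.3  19.6 258.1] ang 77.52 t 8.98 F [ 0.3 -0.7  0.1] gap 92.6
```

Block stands upright (ear bar at (470,20), yaw −12.6°, top z 132). I'll turn a quarter turn for the body grasp with the camera on the board side.

```bash
python3 -m creep '0 0 0 7;0 0 0 14;0 0 0 21;0 0 0 28;-0.001 -0.05 0.03 35;-0.001 -0.05 0.03 42;-0.001 -0.05 0.03 49;-0.001 -0.05 0.03 56;-0.001 -0.05 0.03 63;-0.001 -0.05 0.03 70;-0.001 -0.05 0.03 77;-0.001 -0.05 0.03 84;-0.001 -0.05 0.03 90;-0.001 -0.05 0.03 90;-0.001 -0.05 0.03 90' 1
python3 - <<'E'
from h import *
rel([418.3,31.2,47],-12.55)
im=cam('wrist'); save(im,'w2.png'); P=pts(im); X=P.reshape(-1,3); X=X[~np.isnan(X).any(1)]
d=np.hypot(X[:,0]-450,X[:,1]-20)<100
b=X[d&(X[:,2]>118)&(X[:,2]<138)]; print(len(b),cv2.minAreaRect(b[:,:2].astype(np.float32)))
E
```

```text
time: 10.23
tcp_pos: [420.6, 29.5, 228.4]
orientation: [0.994, -0.107, -0.001, 0.0]
contact_force: [0.2, -0.6, -0.7]
finger_gap: 93.1
finger_force: 0.0
rel m [-0.0023 -0.0012  0.1814] turn 0.26 tcp [420.6  29.5 228.4] ang -12.29 t 10.23 F [ 0.2 -0.6 -0.7] gap 93.1
1008 ((469.72686767578125, 18.338218688964844), (110.22015380859375, 6.495747089385986), 77.5172119140625)
```

View pics/w2.png

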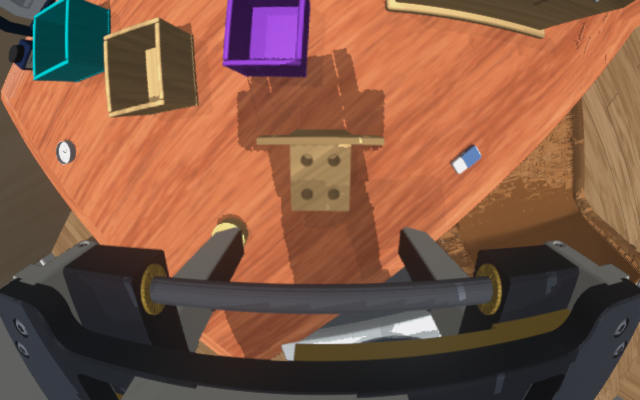

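Block centred at (320,170), with the same ear position as before. Descending.

```bash
python3 -m creep '-0.0025 0 0.04 0.2;-0.0025 0 0.08 0.2;-0.0025 0 0.12 0.2;-0.0025 0 0.15 0.2;-0.0025 0 0.17 0.2;-0.0025 0 0.181 0.2;-0.0025 0 0.181 0.2;-0.0025 0 0.181 0.2'
python3 -m creep '0 0 0 0;0 0 0 0;0 0 0 0;0 0 0 0;0 0 0 0;0 0 0 0;0 0 0 0;0 0 0 0;0 0 0 0;0 0 0 0' 0 50
```

```text
time: 10.95
tcp_pos: [418.2, 30.0, 47.9]
orientation: [0.994, -0.109, -0.001, 0.0]
contact_force: [-0.5, -0.3, 0.1]
finger_gap: 93.4
finger_force: 0.0
time: 11.78
tcp_pos: [418.8, 30.0, 48.5]
orientation: [0.994, -0.11, 0.0, -0.0]
contact_force: [-1.4, 1.5, 6.7]
finger_gap: 61.9
finger_force: 50.0
```

```bash
python3 -m creep '0 0 -0.01 0;0 0 -0.03 0;0 0 -0.06 0;0 0 -0.08 0;0 0 -0.08 0'
python3 - <<'E'
from h import *
rel([478.8,-194.2,128],-12.5)
E
```

```text
time: 12.2
tcp_pos: [420.1, 30.0, 131.1]
orientation: [0.994, -0.11, 0.003, -0.0]
contact_force: [1.9, -0.4, -3.0]
finger_gap: 61.2
finger_force: 50.0
rel m [0.1064 0.2058 0.0034] turn -0.17 tcp [420.1  30.  131.1] ang -12.67 t 12.2 F [ 1.9 -0.4 -3. ] gap 61.2
```

```bash
python3 -m creep '0.005 0.01 0 0;0.015 0.03 0 0;0.03 0.06 0 0;0.047 0.09 0 0;0.062 0.12 0 0;0.078 0.15 0 0;0.09 0.175 0.002 0;0.1 0.195 0.002 0;0.106 0.206 0.002 0;0.106 0.206 0.002 0;0.106 0.206 0.002 0;0.106 0.206 0.002 0'
python3 - <<'E'
from h import *
rel([478.8,-194.2,128],-12.5)
im=cam('wrist'); np.savez('w3.npz',P=pts(im),F=im['frame'],D=im['depth'])
c=cv2.resize(im['frame'][60:280,180:460],None,fx=2.7,fy=2.7,interpolation=cv2.INTER_CUBIC); cv2.imwrite('pics/w3.png',c[:,:,::-1])
E
```

```text
time: 13.2
tcp_pos: [476.2, -193.1, 125.5]
orientation: [0.994, -0.11, -0.001, -0.0]
contact_force: [0.6, -0.5, -3.2]
finger_gap: 61.5
finger_force: 50.0
rel m [ 0.0028  0.0005 -0.0025] turn -0.15 tcp [ 476.2 -193.1  125.5] ang -12.65 t 13.2 F [ 0.6 -0.5 -3.2] gap 61.5
```

View pics/w3.png

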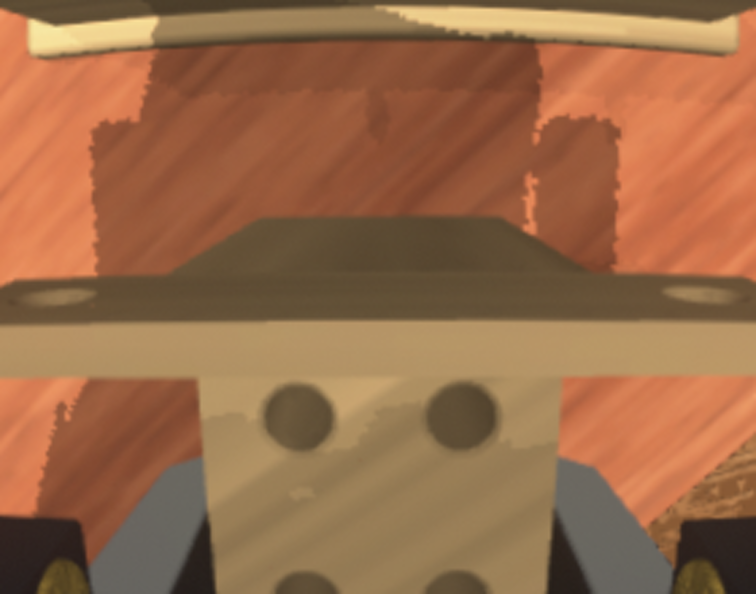

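Crop w3: the rear-face hole openings show at (57,297) and (703,296), i.e. full-image (201.1,170.0) and (440.4,169.6). The board is above the crop, so I'll look at the upper part for the pins.

```bash
python3 - <<'E'
from h import *
z=np.load('w3.npz');F=z['F'];P=z['P']
c=cv2.resize(F[0:100,120:520],None,fx=2,fy=2,interpolation=cv2.INTER_CUBIC)
cv2.imwrite('pics/w3b.png',c[:,:,::-1])
for u,v in((201,170),(440,170),(201,167),(440,167)): print(u,v,P[v,u].round(1))
X=P.reshape(-1,3);X=X[~np.isnan(X).any(1)]
a=np.radians(-12.65);ex=np.array([np.cos(a),np.sin(a)]);ey=np.array([-ex[1],ex[0]])
t=np.array([476.2,-193.1]);L=np.c_[(X[:,:2]-t)@ex,(X[:,:2]-t)@ey,X[:,2]-125.5]
m=(L[:,0]>46)&(L[:,0]<64)&(L[:,2]>45)&(abs(L[:,1])<60)
r=L[m&(L[:,2]>78)];print('bar top',np.percentile(r,[1,50,99],axis=0).round(1))
e=L[m&(L[:,2]>55)&(L[:,2]<75)];print('rear',np.percentile(e,[1,10,50,90,99],axis=0).round(1))
b=L[(L[:,0]>90)&(L[:,2]>20)&(L[:,2]<88)&(L[:,0]<140)];print('board',len(b),np.percentile(b,[1,10,50,90,99],axis=0).round(1) if len(b) else '')
E
```

```text
201 170 [ 538.1 -163.7  187.8]
440 170 [ 519.4 -247.8  188.6]
201 167 [ 539.1 -163.8  187.2]
440 167 [ 519.9 -248.8  186.3]
bar top [[ 49.  -54.3  78.5]
 [ 52.6  -0.9  83.5]
 [ 55.4  52.6  85. ]]
rear [[ 53.6 -54.4  55.3]
 [ 54.7 -44.2  57.6]
 [ 55.   -1.2  65.2]
 [ 55.3  42.9  73.2]
 [ 55.5  53.1  74.8]]
board 17635 [[ 100.7 -112.2   20.9]
 [ 117.9  -96.7   27.8]
 [ 119.     2.5   52.3]
 [ 119.9   93.8   80.6]
 [ 123.9  108.8   87.7]]
```

View pics/w3b.png

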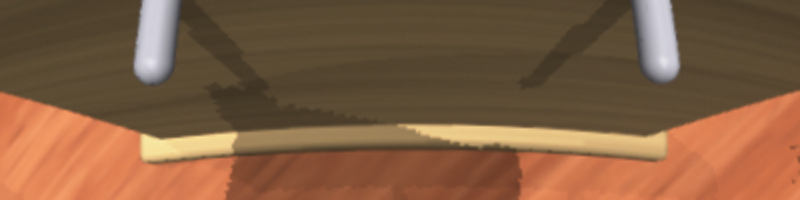

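Pins at crop (155,70) and (660,70), full image about (197,35) and (450,35). Since the same camera sees pins and plate, I can measure one against the other.

```bash
cat > meas.py <<'E'
from h import *
def meas(im=None,P=None,t=None,a=None):
    if P is None: P=pts(im); t=im['s']['tcp_pos']; m=R.from_quat(im['s']['orientation']).as_matrix(); a=np.arctan2(m[1,0],m[0,0])
    X=P.reshape(-1,3);X=X[~np.isnan(X).any(1)]
    ex=np.array([np.cos(a),np.sin(a)]);ey=np.array([-ex[1],ex[0]])
    L=np.c_[(X[:,:2]-t[:2])@ex,(X[:,:2]-t[:2])@ey,X[:,2]-t[2]]
    def plane(q,n):
        q=q.copy()
        for _ in range(4):
            A=np.c_[q[:,1],q[:,2]-66,np.ones(len(q))]; k=np.linalg.lstsq(A,q[:,0],rcond=None)[0]; r=q[:,0]-A@k; q=q[abs(r)<max(1,1.5*r.std())]
        print(n,len(q),'x at y=0,z=66: %.2f yaw %.2f tilt(dx/dz) %.2f deg'%(k[2],-np.degrees(k[0]),np.degrees(k[1]))); return k
    m=(L[:,0]>45)&(L[:,0]<62)&(abs(L[:,1])<60)
    kp=plane(L[m&(L[:,2]>52)&(L[:,2]<79)&(L[:,0]>53)],'plate')
    top=L[m&(L[:,2]>78)]; zt=np.median(top[(abs(top[:,0]-52.5)<2)][:,2])
    ends=L[m&(L[:,2]>75)]; print('bar top z',zt.round(2),'ends y',np.percentile(ends[:,1],[.5,99.5]).round(2), 'mid',np.percentile(ends[:,1],[.5,99.5]).mean().round(2))
    x0=kp[2]
    B=L[(L[:,0]>x0+10)&(L[:,0]<x0+95)&(L[:,2]>15)&(abs(L[:,1])<105)]
    hi=np.histogram(B[:,0],bins=np.arange(x0+10,x0+96,1)); xb=hi[1][hi[0].argmax()]
    kb=plane(B[(abs(B[:,0]-xb)<5)&(abs(abs(B[:,1])-42)>10)&(B[:,2]<85)],'board')
    for s,n in((1,'L'),(-1,'R')):
        q=L[(abs(L[:,1]-42*s)<12)&(L[:,2]>52)&(L[:,2]<88)]
        dx=np.c_[q[:,1],q[:,2]-66,np.ones(len(q))]@kb-q[:,0]; g=q[(dx>3)&(dx<24)]; dx=dx[(dx>3)&(dx<24)]
        if len(g)<15: print(n,'few',len(g)); continue
        out=[]
        for lo,h in((4,9),(9,14),(14,19)):
            k=(dx>lo)&(dx<=h)
            if k.sum()<5: continue
            w=g[k]; c=(np.percentile(w[:,1],2)+np.percentile(w[:,1],98))/2
            zz=w[abs(w[:,1]-c)<1.5][:,2]; out.append((round(dx[k].mean(),1),int(k.sum()),round(c,2),round(np.ptp(w[:,1]),1),'ztop',round(np.percentile(zz,90),2)if len(zz) else None))
        print('pin',n,out)
if __name__=='__main__':
    z=np.load('w3.npz'); meas(P=z['P'],t=np.array([476.2,-193.1,125.5]),a=np.radians(-12.65))
E
python3 meas.py
```

```text
plate 4071 x at y=0,z=66: 55.01 yaw 0.27 tilt(dx/dz) 0.20 deg
bar top z 83.65 ends y [-55.05  53.47] mid -0.79
board 12576 x at y=0,z=66: 119.06 yaw 0.38 tilt(dx/dz) -0.06 deg
pin L [(np.float64(6.8), 217, np.float64(39.64), np.float64(7.0), 'ztop', np.float64(71.38)), (np.float64(11.5), 261, np.float64(39.61), np.float64(7.5), 'ztop', np.float64(72.4)), (np.float64(16.5), 287, np.float64(39.6), np.float64(7.0), 'ztop', np.float64(72.88))]
pin R [(np.float64(6.9), 200, np.float64(-43.41), np.float64(6.9), 'ztop', np.float64(71.49)), (np.float64(11.5), 261, np.float64(-43.13), np.float64(7.0), 'ztop', np.float64(72.24)), (np.float64(16.6), 291, np.float64(-43.41), np.float64(7.4), 'ztop', np.float64(72.79))]
```

Plate to board: gap 64.0 mm, yaw mismatch 0.1°. The block must go 1.05 mm right, and its holes must rise 3.2 mm to meet the tips. I'll advance to a 24 mm gap and recheck.

```bash
python3 -m creep '0.005 0.001 -0.0032 -0.1;0.015 0.001 -0.0032 -0.1;0.027 0.001 -0.0032 -0.1;0.037 0.001 -0.0032 -0.1;0.04 0.001 -0.0032 -0.1;0.04 0.001 -0.0032 -0.1;0.04 0.001 -0.0032 -0.1;0.04 0.001 -0.0032 -0.1'
python3 - <<'E'
from meas import *
im=cam('wrist'); meas(im); np.savez('w4.npz',P=pts(im),F=im['frame'])
c=cv2.resize(im['frame'][90:190,170:470],None,fx=2.6,fy=2.6,interpolation=cv2.INTER_CUBIC); cv2.imwrite('pics/w4.png',c[:,:,::-1])
E
```

```text
time: 13.92
tcp_pos: [515.0, -203.6, 129.3]
orientation: [0.994, -0.109, -0.0, -0.0]
contact_force: [0.1, 0.1, -3.5]
finger_gap: 61.8
finger_force: 50.0
plate 4079 x at y=0,z=66: 55.00 yaw 0.27 tilt(dx/dz) 0.13 deg
bar top z 83.72 ends y [-54.99  53.42] mid -0.79
board 6877 x at y=0,z=66: 79.56 yaw 0.28 tilt(dx/dz) 1.86 deg
pin L [(np.float64(6.5), 275, np.float64(41.3), np.float64(6.7), 'ztop', np.float64(67.41)), (np.float64(11.5), 288, np.float64(41.25), np.float64(7.8), 'ztop', np.float64(67.97)), (np.float64(16.5), 275, np.float64(41.33), np.float64(7.6), 'ztop', np.float64(68.82))]
pin R [(np.float64(6.5), 286, np.float64(-41.69), np.float64(7.2), 'ztop', np.float64(67.27)), (np.float64(11.5), 286, np.float64(-41.72), np.float64(7.3), 'ztop', np.float64(68.22)), (np.float64(16.4), 280, np.float64(-41.79), np.float64(7.5), 'ztop', np.float64(68.86))]
```

View pics/w4.png

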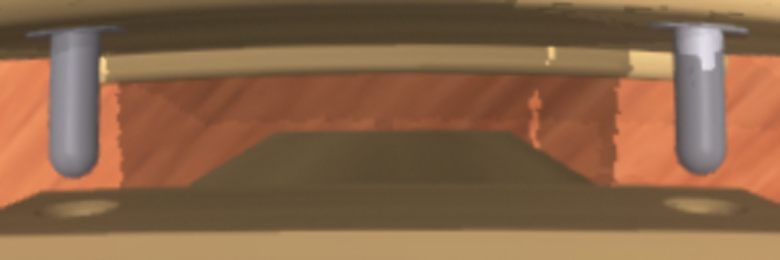

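Crop w4: pin tips at (74,170) and (700,168), holes at (80,207) and (706,205). So the block goes 0.7 mm left, and 0.8 mm down at the tips. I'll enter slowly along the pin slope.

```bash
python3 -m creep '0 -0.0007 0.0008 0;0.002 -0.0007 0.0008 0;0.004 -0.0007 0.0008 0;0.006 -0.0007 0.0011 0;0.008 -0.0007 0.0014 0;0.01 -0.0007 0.0018 0;0.01 -0.0007 0.0018 0'
python3 -m creep '0.002 0 0.0004 0;0.004 0 0.0007 0;0.006 0 0.0011 0;0.006 0 0.0011 0'
```

```text
time: 14.55
tcp_pos: [525.8, -205.6, 127.4]
orientation: [0.994, -0.11, 0.0, 0.0]
contact_force: [-0.0, -0.2, -3.5]
finger_gap: 61.7
finger_force: 50.0
time: 14.88
tcp_pos: [531.6, -206.9, 126.3]
orientation: [0.994, -0.11, 0.0, 0.0]
contact_force: [-0.2, -0.7, -3.2]
finger_gap: 61.7
finger_force: 50.0
```

No resistance; both pins are entering. Going on to the board.

```bash
python3 -m creep '0.002 0 0.0004 0;0.004 0 0.0007 0;0.006 0 0.0011 0;0.007 0 0.0012 0;0.007 0 0.0012 0'
python3 -m creep '0.001 0 0.0002 0;0.002 0 0.0003 0;0.002 0 0.0003 0'
python3 - <<'E'
from meas import *
im=cam('wrist'); np.savez('w5.npz',P=pts(im),F=im['frame'])
c=cv2.resize(im['frame'][90:210,170:470],None,fx=2.6,fy=2.6,interpolation=cv2.INTER_CUBIC); cv2.imwrite('pics/w5.png',c[:,:,::-1])
E
```

```text
time: 15.3
tcp_pos: [538.3, -208.3, 125.1]
orientation: [0.994, -0.109, -0.0, -0.0]
contact_force: [-0.1, -0.2, -3.4]
finger_gap: 61.6
finger_force: 50.0
time: 15.55
tcp_pos: [538.5, -208.4, 124.7]
orientation: [0.994, -0.109, -0.002, -0.0]
contact_force: [-10.7, 2.0, 3.3]
finger_gap: 61.6
finger_force: 50.0
```

View pics/w5.png

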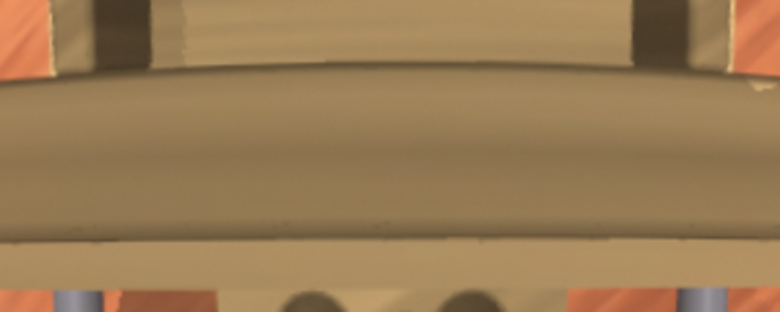

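The plate lies flush on the board with both pins showing in front of it at (80,300) and (703,300), with 10.7 N pushing home. Settle and release.

```bash
python3 -m creep '0 0 0.0004 0;0 0 0.0004 0'
python3 -m creep '0 0 0.0004 0;0 0 0.0004 0;0 0 0.0004 0;0 0 0.0004 0;0 0 0.0004 0;0 0 0.0004 0;0 0 0.0004 0;0 0 0.0004 0' 1
python3 -m creep '-0.003 0 -0.005 0;-0.003 0 -0.02 0;-0.003 0 -0.05 0;-0.003 0 -0.08 0;-0.003 0 -0.11 0;-0.003 0 -0.14 0;-0.02 0 -0.16 0;-0.05 0 -0.16 0;-0.08 0 -0.16 0;-0.08 0 -0.16 0;-0.08 0 -0.16 0;-0.08 0 -0.16 0;-0.08 0 -0.16 0'
python3 - <<'E'
from meas import *
im=cam('wrist'); P=pts(im)
X=P.reshape(-1,3);X=X[~np.isnan(X).any(1)]
a=np.radians(-12.5);ex=np.array([np.cos(a),np.sin(a)]);ey=np.array([-ex[1],ex[0]])
d=X[:,:2]-np.array([591.6,-219.2]);L=np.c_[d@ex,d@ey,X[:,2]]
b=L[(abs(L[:,1])<65)&(L[:,0]>-30)&(L[:,0]<3)&(L[:,2]>199)&(L[:,2]<210)];print('bar',len(b),np.percentile(b,[2,50,98],axis=0).round(1))
b=L[(abs(L[:,1])<60)&(L[:,0]>-95)&(L[:,0]<-12)&(L[:,2]>140)&(L[:,2]<170)];print('body top',np.percentile(b,[2,50,98],axis=0).round(1))
b=L[(abs(L[:,1])<120)&(L[:,0]>-30)&(L[:,0]<30)&(L[:,2]>210.5)];print('board top',np.percentile(b,[2,50,98],axis=0).round(1))
s=cam('side')
A=cv2.resize(im['frame'][30:230,170:470],(450,300)); B=cv2.resize(s['frame'][110:260,200:420],(440,300))
T=cam('top'); C=cv2.resize(T['frame'][120:280,180:460],(450,257))
c=np.zeros((560,450,3),np.uint8); c[:300]=A; 
o=np.zeros((600,795,3),np.uint8); o[:300,:450]=A; o[:300,455:795]=B[:,:340]; o[310:567,:450]=C
cv2.imwrite('pics/end.png',o[:,:,::-1]); print(observe()['time'],observe()['contact_force'])
E
```

```text
time: 15.77
tcp_pos: [538.5, -208.3, 124.4]
orientation: [0.994, -0.109, -0.002, -0.0]
contact_force: [-11.0, 2.4, 2.9]
finger_gap: 61.5
finger_force: 50.0
time: 16.43
tcp_pos: [540.1, -208.8, 124.1]
orientation: [0.994, -0.11, 0.0, -0.0]
contact_force: [-0.9, 0.2, 0.4]
finger_gap: 93.0
finger_force: 0.0
time: 17.52
tcp_pos: [462.6, -191.5, 284.2]
orientation: [0.994, -0.11, 0.0, 0.0]
contact_force: [-0.1, 0.4, 0.6]
finger_gap: 92.9
finger_force: 0.0
bar 1534 [[ -5.7 -57.1 199.7]
 [ -2.6  -0.8 207.3]
 [  1.3  57.7 209.5]]
body top [[-80.1 -31.6 154.3]
 [-46.6  -1.4 156.5]
 [-13.1  27.8 158. ]]
board top [[   1.1 -109.7  211. ]
 [   9.    -0.8  213.2]
 [  17.8  106.6  214.7]]
17.6667 [-0.65898364  0.27329014 -0.28093715]
```

View pics/end.png

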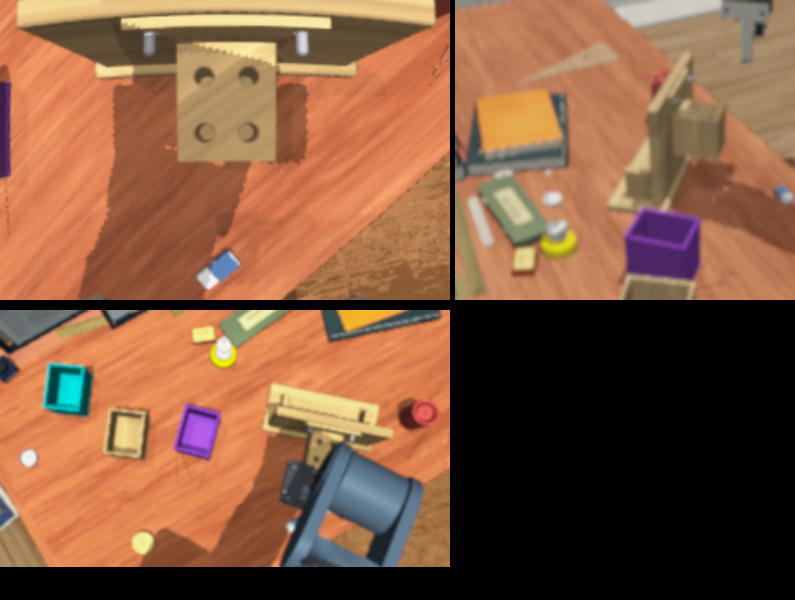

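The block hangs flush on both pins (wrist crop: pins at (149,43) and (302,43)). Its bar sits 0 to 6 mm from the board face with its top at z 207, and the bystanders look unmoved.

```bash
python3 -c "
from rig import finish_job
print(finish_job())"
```

```text
the job is handed in; nothing more can be done
None
```

The pencil block was lifted out of its case, stood upright on the desk and released, then hung on both stand pins flush against the board; I handed the job in at about 18 s with the gripper clear and the other things left where they were.

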